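Unhook a dip basket from a safety hook

TASK

Take the wire dip basket by its blue grip off the deep safety hook: lift it up against the red sprung keeper just until its rear bar is past the hook's tip, then draw it out between the tip and the guard pins above, without forcing anything against the stand. Keep the basket level, lower it into the white drip tray so that it stands flat on the tray's floor, and only then let go. Leave the small bottles alone.

Things in the scene. Friction and masses are not known exactly. Their poses are not given: they have to be found in the camera images.
- stand: Drying stand with a deep safety hook, fixed to the bench: grey base plate 150 x 120 x 12 mm, steel post 16 mm thick and 215 mm tall (32 mm behind the origin). Origin on the bench under the hook's seat; -x is the hook's open side, where the basket is drawn out. More than 12 N between the basket and any part of the stand is too much, and so is tilting the basket by more than 10 degrees.
- hook_seat (a point): Middle of the hook's flat steel seat, 100 mm above the stand's origin, 28 mm wide. In front of it stands the upturned prong, a plate 28 mm wide from 10 to 16 mm toward -x. Its tip stands 22 to 58 mm above the seat: set by thumbscrew, different every time and NOT reported. Same axes as the stand.
- keeper_post (a point): Top centre of the post. On it slides the red keeper, 18 mm wide, reaching 20 mm in front of the seat's middle; its flat underside lies on the tip. It moves up only, against a spring: starts at 2 N, stops 18 mm up at 3.6 N, falls shut by itself. Above the tip two dark guard pins (y = +-13 mm), rigid, leave a gap of 11 mm over it: the 6 mm bar passes out only while the keeper is raised 6 to 11 mm.
- bumper (a point): Front face centre of a rubber bumper, 16 mm wide, 12 mm high, 60 mm above the stand's origin and 34 mm in front of it (-x); the basket's lower back leans on it. Same axes as the stand.
- basket: Loose steel wire basket, 56 (x) x 64 (y) x 50 mm, 50 to 95 g, open at the top. Origin at the centre of its underside, z up. It hangs level by the bar at its back (+x), with a tall bail and blue grip above its middle.
- crossbar (a point): Middle of the basket's rear bar, 6 mm thick, along y; 55 mm behind (+x) and 50 mm above the basket's origin, carried by two wires at y = +-26 mm. At the start it lies on the seat against the prong's inner face, the loop of bar and wires round the prong. Same axes as the basket.
- grip (a point): Centre of the blue plastic grip, 48 (x) x 12 (y) x 22 (z) mm, 138 mm above the basket's origin: pinch it across y, from above. Same axes as the basket.
- tray: White plastic drip tray fixed to the bench, 120 (x) x 140 (y) x 14 mm, walls and floor 4 mm thick. Origin at the centre of its underside.
- vial_0: Bystander: sample vial with a blue cap, 24 mm wide, 50 mm tall, standing loose. Origin at the centre of its underside.
- oil_bottle: Bystander: small white bottle with a red cap, 26 mm wide, 50 mm tall, standing loose. Origin at the centre of its underside.
- dropper_0: Bystander: white dropper bottle with a red rubber bulb, 33 mm wide, 106 mm tall, standing loose. Origin at the centre of its underside.
Things that resemble listed ones, but are neither listed nor needed, are in the scene too. There is more than one size of the basket; the one meant has the size given above.

How it is judged:
By the outcome, as a careful person would: the job done as asked, in the order asked, and still so for the second after the job is handed in, with the robot touching nothing.
It also fails if it takes over 72 s, if anything falls off the work surface, if the arm or the gripper's body presses on something with over 40 N, if the wrist force passes 120 N, or if a joint passes its speed limit or range.

ROBOT

A 7-joint arm with a two-finger parallel gripper is mounted at the origin on a cart in front of the work surface, level with it; the furniture and walls round the work are solid. World frame = base frame: x ahead of the robot, y to its left, z up, the work surface at z = 0. Lengths are in m, angles in rad, forces in N, time in s.
With the tool pointing down it reaches from about 0.4 to 0.85 m from the base axis. Payload 4.5 kg.
Tool frame: the origin (TCP) lies on the centre line of the jaws, within the pads' length; the fingertips stand ahead of it and the grasp point (between the pads) lies 3 mm ahead of it (r.finger_overhang is the z of the fingertips in the tool frame, in m); z points along the fingers, y is the direction in which the jaws open and shut (so a half turn about z gives the same grasp; the last joint's range is limited). The gripper opens to 88 mm and grips with 3 to 60 N. Pads are 18 mm wide; open, the fingers measure 123 mm over their backs; the gripper's body (75 mm by 187 mm) begins 45 mm behind the grasp point.
Start: joints at [1.206, 0.689, -0.195, 1.565, 0.157, 0.902, -0.215], TCP at [0.243, -0.576, 0.261] pointing down, gripper open.
Joint ranges: [-3.01, 3.01], [-0.46, 2.08], [-1.47, 1.51], [0.13, 2.56], [-1, 4.14], [0.04, 2.09], [-2.66, 2.66]. Speed limits (rad/s): [2.57, 2.57, 3.14, 3.14, 3.14, 3.14, 3.14].

INTERFACE

Orientations are given as a unit quaternion [x, y, z, w].
In Python, from plant import get_state, snapshot, camera_model, workorder, boxes_of, mark_of, r gives the robot as it stands.
- The arm moves only by the tool jog_arm, never from a script. Its argument "rows" is a list of rows, each a list of 2 entries, a list of its own where there are three numbers: the shift along the tool's x, y, z normalised to -1 to 1, where 1 is 75 cm, then the turn about the tool's z normalised to -1 to 1, where 1 is 2 rad. A call has 1 to 20 rows; each row is the pose to reach, as a shift and turn from the pose commanded when the call began, along the tool's axes at that moment; what a row does not reach only later rows make up. A row lasts 1/12 s, in which the tool goes at most 41.7 mm and 7.16 degrees, less where a joint would pass 70% of its speed; a pose out of reach is approached as far as the arm can. A call with a number of a shift or a turn outside -1 to 1 is refused whole. A call with a gripper value outside its range is refused whole. "gripper" is the finger opening in mm, from 0 to 88.1, set as the call begins (left out, the last holds). The fingers move at their own pace and stop on an object; "newtons" is the grip in N (left out, the last holds). Time passes only in rows, so rows that repeat a pose let the fingers close. It gives the time, the measured TCP pose, the force and the opening at its end, in the units of the state.
- get_state(): the state, without advancing time (a new reading comes with each control period).
- snapshot(name): name is "side" or "top" or "wrist"; returns the picture (420x560x3 uint8, red, green, blue); there is no depth.
- camera_model(name): a dict with "mtx" (3x3 intrinsics, pixels), "extrinsics" (4x4, takes a point from camera to world coordinates); the wrist camera has in their place "T_tool_cam" (4x4, takes a point from camera to tool coordinates, whose origin is the TCP and whose axes are the flange's). Camera axes: x right, y up, looking along -z (the intrinsics and any distortion apply to the point x, -y, -z); pixel columns grow to the right and rows downward; lengths in m; the calibration is good to about 2 mm. A picture is of the moment at which its call begins: read the wrist's pose just before it. camera_model takes no time and is no camera call.
- workorder.finish_job(): hands the job in, once; it reports no verdict.
Trained networks look in the newest picture that a camera, given by its name, has taken for a name from the list of things; names that differ only in an ending like _2 or _b are one class to them, and where a whole thing is asked for, a point or a joint stands for the part that bears it (a point fixed in the world has none). Each returns a list of dicts, best first, with "p" (0 to 1); they miss things now and then, are a little off and sometimes report something else, mostly with a low value. They report only what shows in the picture. A call takes as long as a camera call. They do not tell look-alikes from the thing itself.
- boxes_of(thing, camera): "rect" ([left, top, right, bottom] in pixels, round what is visible of it).
- mark_of(thing, camera): "pixel" ([row, column] in pixels: a listed point, or the origin of a listed thing).
The state is a dict: "clock": time; "q": joint angles; "qd": joint speeds; "joint_torque": joint torques, N m; "tool_pos": TCP position; "eef_rot": TCP orientation; "contact_force": force on the tool from outside, world axes, zero at the start; "moment": the same for the moment, N m; "opening": opening from 0.0 (shut) to 1.0 (fully open).
Only numpy, scipy, OpenCV 4.12 (cv2) and the standard library are available. Lean on these libraries where they do the work, as an engineer would, in place of code of your own. Each camera call takes 0.05 s, during which the arm holds its last target.

## Working session

There is one attempt and no reset: what is moved stays moved. The work goes in short steps, Python scripts to look and compute and a tool call to move; the robot and the scene stay as the last step left them, time stands still between calls to the robot, and variables do not carry over. Pictures are saved under pics/ and viewed, and the job is handed in when it is done.

Besides the shell and the picture viewer there is one more tool, called after "Emit:" as name([rows], argument=value, ...), one row to a line, values as JSON. jog_arm: Moves the arm, as the interface text tells. Scaled input: -1 to 1 covers 75 cm each way for a shift and 2 rad each way for a turn. Its arguments: {"type":"object","properties":{"rows":{"type":"array"},"gripper":{"type":"number"},"newtons":{"type":"number"}},"required":["rows"]}

```bash
mkdir -p pics; ls; cat > h.py <<'E'
import numpy as np, cv2
from plant import get_state, snapshot, camera_model, workorder, boxes_of, mark_of, r
def save(img,n,scale=1):
    im=cv2.cvtColor(img,cv2.COLOR_RGB2BGR)
    if scale!=1: im=cv2.resize(im,None,fx=scale,fy=scale,interpolation=cv2.INTER_CUBIC)
    cv2.imwrite('pics/'+n+'.png',im)
def crop(img,n,l,t,rr,b,s): save(img[t:b,l:rr],n,s)
def ray(name,row,col):
    c=camera_model(name);K=np.array(c['mtx']);E=np.array(c['extrinsics'])
    d=np.linalg.inv(K)@np.array([col,row,1.]); d=np.array([d[0],-d[1],-d[2]])
    d=E[:3,:3]@d; return E[:3,3],d/np.linalg.norm(d)
def at_z(name,row,col,z):
    o,d=ray(name,row,col); return o+d*(z-o[2])/d[2]
def tri(a,b):
    (o1,d1),(o2,d2)=a,b
    A=np.stack([d1,-d2],1); t=np.linalg.lstsq(A,o2-o1,rcond=None)[0]
    p,q=o1+t[0]*d1,o2+t[1]*d2; return (p+q)/2,np.linalg.norm(p-q)
def proj(name,P):
    c=camera_model(name);K=np.array(c['mtx']);E=np.linalg.inv(np.array(c['extrinsics']))
    p=E[:3,:3]@np.array(P)+E[:3,3]; u=K@np.array([p[0],-p[1],-p[2]]); return u[1]/u[2],u[0]/u[2]
E
python3 - <<'E'
from h import *
print({k:np.round(v,3) if not isinstance(v,str) else v for k,v in get_state().items()}, r.finger_overhang)
for n in ['side','top']:
    c=camera_model(n);print(n,c)
    save(snapshot(n),n+'0')
    for t in ['stand','hook_seat','keeper_post','bumper','basket','crossbar','grip','tray','vial_0','oil_bottle','dropper_0']:
        print(n,t,[(np.round(m['pixel']).tolist(),round(m['p'],2)) for m in mark_of(t,n)][:4])
print(camera_model('wrist'))
print(get_state()['clock'])
E
```

```text
pics
{'clock': np.float64(0.0), 'q': array([ 1.206,  0.69 , -0.195,  1.566,  0.157,  0.902, -0.215]), 'qd': array([-0.001, -0.   ,  0.001,  0.001, -0.002,  0.002, -0.   ]), 'joint_torque': array([-1.0000e-03, -5.2756e+01, -1.2670e+00, -1.5343e+01, -5.3000e-02,
        7.0000e-03,  0.0000e+00]), 'tool_pos': array([ 0.242, -0.575,  0.26 ]), 'eef_rot': array([ 0.98 ,  0.198, -0.   , -0.001]), 'contact_force': array([-0.188,  0.365, -0.325]), 'moment': array([-0.037, -0.024,  0.031]), 'opening': np.float64(0.997)} 0.022
side {'mtx': array([[404.2386214 ,   0.        , 283.20780028],
       [  0.        , 404.2386214 , 203.79548842],
       [  0.        ,   0.        ,   1.        ]]), 'extrinsics': array([[ 9.99804103e-01,  1.97906495e-02,  2.93725323e-04,
         5.46961434e-01],
       [-9.23669977e-03,  4.79651164e-01, -8.77410647e-01,
        -8.39273550e-01],
       [-1.75054123e-02,  8.77236052e-01,  4.79740002e-01,
         6.54600694e-01],
       [ 0.00000000e+00,  0.00000000e+00,  0.00000000e+00,
         1.00000000e+00]])}
side stand [([296.0, 301.0], 0.97)]
side hook_seat [([
[... 1381 characters left out ...]
.71)]
top tray [([279.0, 199.0], 0.59), ([220.0, 331.0], 0.35)]
top vial_0 [([289.0, 309.0], 0.62)]
top oil_bottle [([293.0, 375.0], 0.7)]
top dropper_0 [([289.0, 278.0], 0.63)]
{'mtx': array([[304.04451714,   0.        , 279.43576229],
       [  0.        , 304.04451714, 208.4760795 ],
       [  0.        ,   0.        ,   1.        ]]), 'T_tool_cam': array([[-1.13131158e-03,  9.59089778e-01,  2.83099837e-01,
         7.31230672e-02],
       [ 9.99999297e-01,  1.18551052e-03, -2.01350715e-05,
         1.46378758e-04],
       [-3.54929177e-04,  2.83099615e-01, -9.59090445e-01,
        -1.24749553e-01],
       [ 0.00000000e+00,  0.00000000e+00,  0.00000000e+00,
         1.00000000e+00]])}
1.2
```

View pics/side0.png

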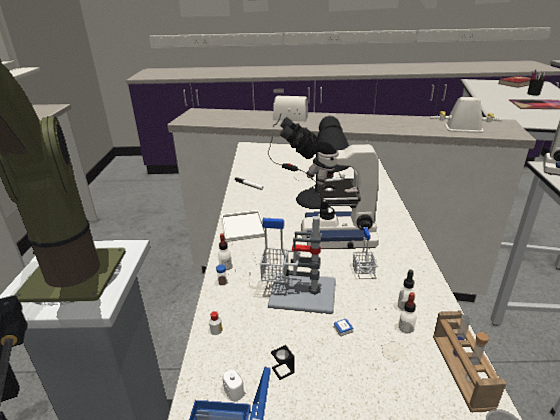

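View pics/top0.png

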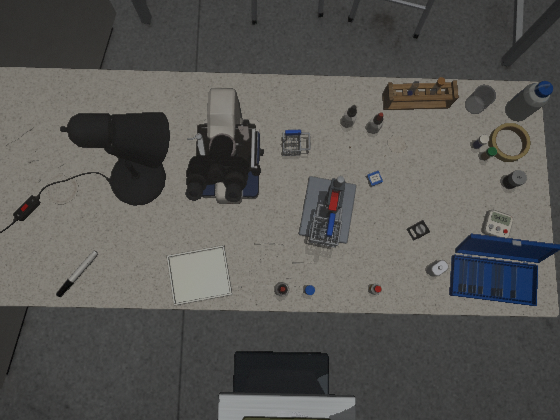

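```bash
python3 - <<'E'
import cv2
s=cv2.imread('pics/side0.png');t=cv2.imread('pics/top0.png')
cv2.imwrite('pics/s0c.png',cv2.resize(s[195:315,240:400],None,fx=5,fy=5,interpolation=cv2.INTER_CUBIC))
cv2.imwrite('pics/t0c.png',cv2.resize(t[165:285,250:410],None,fx=5,fy=5,interpolation=cv2.INTER_CUBIC))
E
```

```text
(no output)
```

View pics/s0c.png

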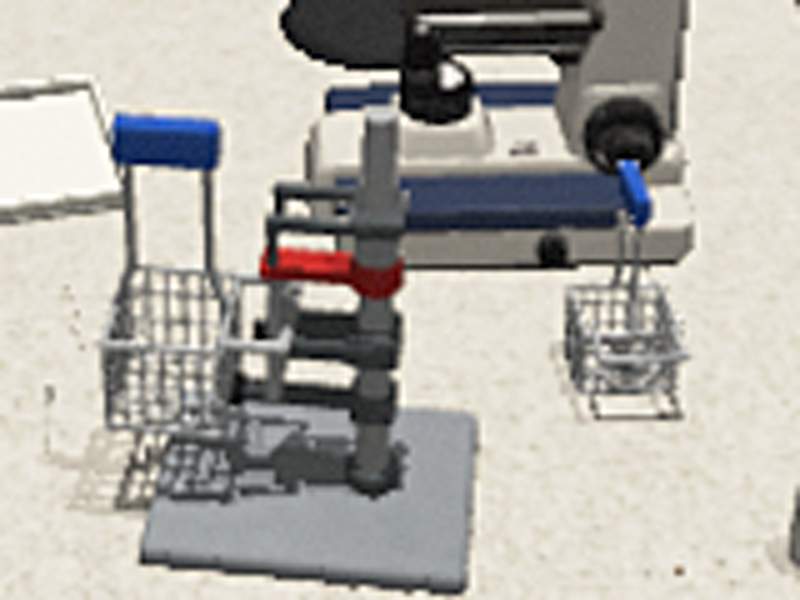

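View pics/t0c.png

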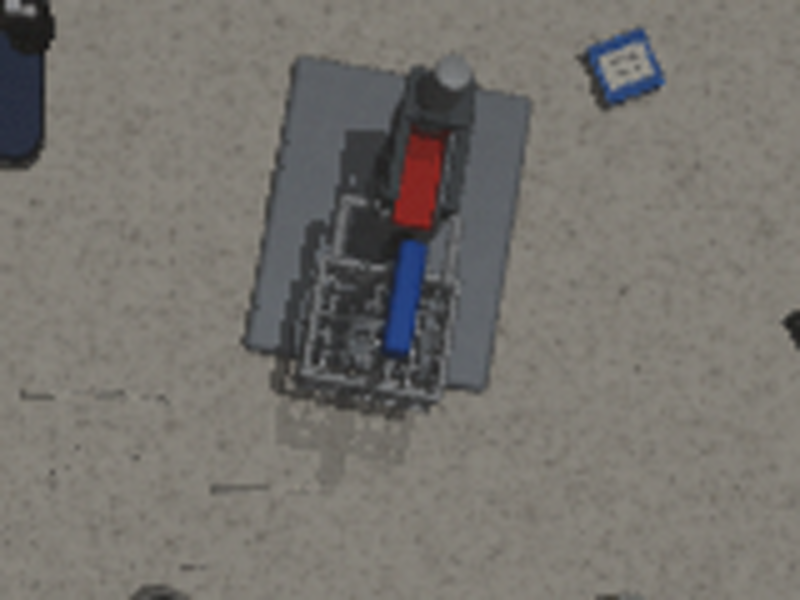

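The basket meant is the one hanging on the stand's hook, with its grip at side (224,274) and top (223,333). The look-alike standing on the bench, at side (~265,365) and top (~143,295), is smaller and isn't on the hook. Next I'll measure.

```bash
cat > m.py <<'E'
from h import *
def blue(name,box):
    im=cv2.cvtColor(cv2.imread('pics/%s.png'%name),cv2.COLOR_BGR2HSV)
    l,t,rr,b=box
    m=cv2.inRange(im,(105,130,60),(130,255,255)); mm=np.zeros_like(m); mm[t:b,l:rr]=m[t:b,l:rr]
    n,lab,st,c=cv2.connectedComponentsWithStats(mm); k=1+np.argmax(st[1:,4])
    ys,xs=np.where(lab==k); return xs,ys,st[k],c[k]
E
python3 - <<'E'
from m import *
xs,ys,st,c=blue('side0',(255,210,290,240)); print(st,c); cs=c
xt,yt,st,ct=blue('top0',(320,205,345,250)); print(st,ct, cv2.minAreaRect(np.stack([xt,yt],1).astype(np.float32)))
print('grip tri',tri(ray('side',cs[1],cs[0]),ray('top',ct[1],ct[0])))
# grip top face ends in top image
vx=cv2.fitLine(np.stack([xt,yt],1).astype(np.float32),cv2.DIST_L2,0,.01,.01).ravel()
a=at_z('top',ct[1]-10*vx[1],ct[0]-10*vx[0],.195);b=at_z('top',ct[1]+10*vx[1],ct[0]+10*vx[0],.195)
print('grip dir yaw',np.degrees(np.arctan2(*(b-a)[[1,0]])))
# base plate corners top at z=.012 (crop px/5+offset)
for u,v in [(297,55),(530,98),(487,392),(247,348)]:
    print('corner',at_z('top',165+v/5,250+u/5,.012)[:2])
print('tray',at_z('top',279,199,0),at_z('side',224,242,0))
for u,v in [(167,253),(225,246),(232,296),(175,304)]: print('traycorner',at_z('top',v,u,.014)[:2])
for n,z in [('keeper_post',.215),('hook_seat',.1),('bumper',.06)]: pass
print('post',at_z('top',165+72/5,250+455/5,.227),at_z('side',195+108/5,240+380/5,.227))
print(tri(ray('side',195+108/5,240+380/5),ray('top',165+72/5,250+455/5)))
# vials
for n,a,b in [('vial',(283,219),(289,309)),('oil',(330,214),(293,375)),('drop',(268,226),(289,278))]: print(n,at_z('side',*a,0),at_z('top',*b,.0))
E
```

```text
[263 218  21  11 186] [272.55376344 223.01612903]
[327 213   8  23 123] [330.56097561 224.04065041] ((330.5699768066406, 224.00997924804688), (5.374011516571045, 22.485998153686523), 8.130102157592773)
grip tri (array([ 0.5233287 , -0.08208374,  0.19329436]), np.float64(0.001621901000608794))
grip dir yaw -8.48974227559528
corner [ 0.67090799 -0.05036313]
corner [ 0.65138929 -0.16609565]
corner [ 0.50465146 -0.14373232]
corner [ 0.52376834 -0.02702071]
tray [0.41242356 0.21380259 0.        ] [0.41749404 0.232546   0.        ]
traycorner [0.47239303 0.29179263]
traycorner [0.49212012 0.15269636]
traycorner [0.37354115 0.13163057]
traycorner [0.35224298 0.26582771]
post [ 0.61188957 -0.09958548  0.227     ] [ 0.61432975 -0.11549619  0.227     ]
(array([ 0.61489456, -0.1007896 ,  0.21809941]), np.float64(0.0016608682132259098))
vial [ 0.38253798 -0.04740854  0.        ] [ 0.39386944 -0.05216807  0.        ]
oil [ 0.39204121 -0.2033138   0.        ] [ 0.38752691 -0.21115685  0.        ]
drop [0.39309847 0.01273228 0.        ] [0.39238471 0.02252283 0.        ]
```

```bash
cat >> h.py <<'E'
from scipy.spatial.transform import Rotation as Ro
def plan(target,yaw_deg,base=None):
    s=get_state();R=Ro.from_quat(s['eef_rot']).as_matrix();p=np.array(s['tool_pos'] if base is None else base)
    d=R.T@(np.array(target)-p); yaw=np.degrees(np.arctan2(R[1,0],R[0,0]))
    tz=-((yaw_deg-yaw+180)%360-180)
    print('pos',np.round(p,4),'yaw',round(yaw,2),'tilt',round(np.degrees(np.arccos(-R[2,2])),2),'F',np.round(s['contact_force'],2),'M',np.round(s['moment'],2),'op',round(float(s['opening'])*88.1,1),'t',s['clock'])
    print('shift norm',np.round(d/.75,4),'turn norm',round(np.radians(tz)/2,4),'dist',np.linalg.norm(d))
E
python3 - <<'E'
from h import *
print('eyepiece',tri(ray('side',128,285),ray('top',190,205)))
plan([.523,-.084,.33],-9)
E
```

```text
eyepiece (array([0.55855857, 0.16329209, 0.32861675]), np.float64(0.007110300811925299))
pos [ 0.2427 -0.576   0.2607] yaw 22.85 tilt 0.0 F [-0.32 -0.09 -0.04] M [ 0.03 -0.01 -0.01] op 88.3 t 1.2
shift norm [ 0.5991 -0.4593 -0.0924] turn norm 0.278 dist 0.570427475750985
```

Emit:
jog_arm([
  [[0,0,-0.15],0],
  [[0,0,-0.15],0],
  [[0,0,-0.15],0],
  [[0.6,-0.46,-0.15],0.278],
  [[0.6,-0.46,-0.15],0.278],
  [[0.6,-0.46,-0.15],0.278],
  [[0.6,-0.46,-0.15],0.278],
  [[0.6,-0.46,-0.15],0.278],
  [[0.6,-0.46,-0.15],0.278],
  [[0.6,-0.46,-0.15],0.278],
  [[0.6,-0.46,-0.15],0.278],
  [[0.6,-0.46,-0.15],0.278],
  [[0.6,-0.46,-0.15],0.278],
  [[0.6,-0.46,-0.15],0.278],
  [[0.6,-0.46,-0.15],0.278],
  [[0.6,-0.46,-0.15],0.278],
  [[0.6,-0.46,-0.15],0.278],
  [[0.6,-0.46,-0.092],0.278],
  [[0.6,-0.46,-0.092],0.278],
  [[0.6,-0.46,-0.092],0.278],
], gripper=88)

```text
clock: 2.87
tool_pos: [0.5218, -0.0835, 0.3283]
eef_rot: [0.997, -0.078, -0.003, 0.0]
contact_force: [-0.5, -0.1, -0.2]
opening: 0.995
```

```bash
python3 - <<'E'
from h import *
plan([.523,-.084,.33],-9)
s=get_state(); print(s['tool_pos'],s['eef_rot'])
im=snapshot('wrist'); save(im,'w1')
save(snapshot('side'),'s1')
for t in ['grip','crossbar','keeper_post','hook_seat','basket','stand']:
    print(t,[(np.round(m['pixel'],1).tolist(),round(m['p'],2)) for m in mark_of(t,'wrist')][:3])
E
```

```text
pos [ 0.5218 -0.0835  0.3283] yaw -9.0 tilt 0.32 F [-0.46 -0.11 -0.17] M [ 0.05  0.05 -0.05] op 87.7 t 2.8667
shift norm [ 0.0017  0.0004 -0.0022] turn norm 0.0 dist 0.0021295150820453026
[ 0.52178335 -0.08350771  0.32832303] [ 9.96914719e-01 -7.84435635e-02 -2.74419505e-03  3.45333696e-04]
grip [([198.6, 273.0], 0.78)]
crossbar [([133.1, 274.4], 0.67)]
keeper_post [([85.2, 276.9], 0.81)]
hook_seat [([125.2, 280.7], 0.56)]
basket [([3.2, 187.9], 0.7), ([177.3, 274.8], 0.68), ([124.2, 277.3], 0.61)]
stand [([122.5, 281.4], 0.58)]
```

View pics/w1.png

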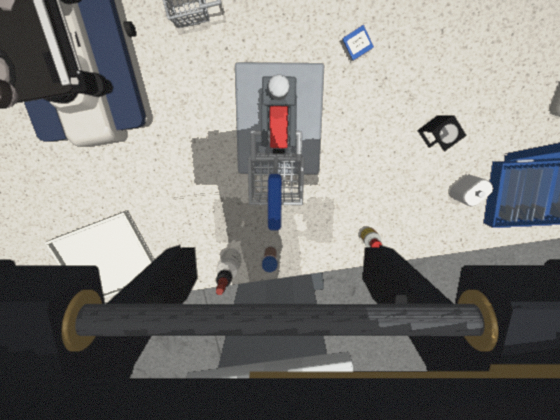

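```bash
cat >> h.py <<'E'
def wray(row,col,s):
    c=camera_model('wrist');K=np.array(c['mtx']);T=np.array(c['T_tool_cam'])
    W=np.eye(4);W[:3,:3]=Ro.from_quat(s['eef_rot']).as_matrix();W[:3,3]=s['tool_pos'];W=W@T
    d=np.linalg.inv(K)@np.array([col,row,1.]);d=W[:3,:3]@np.array([d[0],-d[1],-d[2]]);return W[:3,3],d/np.linalg.norm(d)
def wz(row,col,z,s):
    o,d=wray(row,col,s);return o+d*(z-o[2])/d[2]
E
python3 - <<'E'
from m import *
s=dict(tool_pos=[.52178,-.08351,.32832],eef_rot=[.9969147,-.0784436,-.002744,.000345])
xs,ys,st,c=blue('w1',(255,160,295,240)); print(st,c)
P=np.stack([xs,ys],1).astype(np.float32); print(cv2.minAreaRect(P))
(cx,cy),(w,h),a=cv2.minAreaRect(P)
print('grip z.193',wz(c[1],c[0],.195,s))
f=cv2.fitLine(P,cv2.DIST_L2,0,.01,.01).ravel(); print(f)
A=wz(c[1]-22*f[1],c[0]-22*f[0],.2,s);B=wz(c[1]+22*f[1],c[0]+22*f[0],.2,s);print('yaw',np.degrees(np.arctan2(*(A-B)[[1,0]])*1),A,B)
print('post',wz(85,278.5,.22,s))
for u,v in [(236,63),(323,63),(320,173),(238,173)]: print(wz(v,u,.012,s))
im=cv2.imread('pics/w1.png');cv2.imwrite('pics/w1c.png',cv2.resize(im[55:245,215:345],None,fx=4,fy=3.1,interpolation=cv2.INTER_CUBIC))
E
```

```text
[268 174  13  56 645] [274.09457364 201.2496124 ]
((274.0, 201.5), (55.0, 12.0), 90.0)
grip z.193 [ 0.52541581 -0.07953732  0.195     ]
[ 1.5257795e-02 -9.9988359e-01  2.7409457e+02  2.0124962e+02]
yaw 169.80426735165864 [ 0.50698811 -0.07627997  0.2       ] [ 0.54569735 -0.08324188  0.2       ]
post [ 0.61634124 -0.09807852  0.22      ]
[ 0.67124292 -0.04965749  0.012     ]
[ 0.65313923 -0.16333369  0.012     ]
[ 0.50784968 -0.14185471  0.012     ]
[ 0.5267689  -0.02345667  0.012     ]
```

View pics/w1c.png

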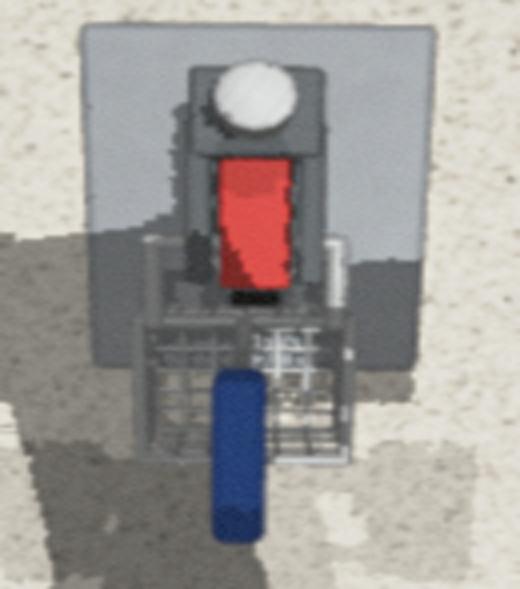

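```bash
python3 - <<'E'
from h import *
plan([.5242,-.0805,.194],-9.5)
E
```

```text
pos [ 0.5237 -0.0838  0.3306] yaw -9.06 tilt 0.1 F [ 0.43 -0.07  0.63] M [ 0.02  0.05 -0.04] op 87.9 t 3.2667
shift norm [-0.0003 -0.0045  0.1822] turn norm 0.0038 dist 0.1366809805915166
```

Emit:
jog_arm([
  [[0,-0.0045,0.04],0.004],
  [[0,-0.0045,0.08],0.004],
  [[0,-0.0045,0.12],0.004],
  [[0,-0.0045,0.15],0.004],
  [[0,-0.0045,0.17],0.004],
  [[0,-0.0045,0.182],0.004],
  [[0,-0.0045,0.182],0.004],
  [[0,-0.0045,0.182],0.004],
  [[0,-0.0045,0.182],0.004],
], gripper=60)

```text
clock: 4.02
tool_pos: [0.5248, -0.0801, 0.1943]
eef_rot: [0.997, -0.083, 0.001, 0.0]
contact_force: [0.7, -0.4, 0.5]
opening: 0.676
```

```bash
python3 - <<'E'
from h import *
plan([.5242,-.0805,.194],-9.5)
save(snapshot('wrist'),'w2');im=snapshot('side');crop(im,'s2',240,180,400,300,5)
E
```

```text
pos [ 0.5248 -0.0801  0.1943] yaw -9.48 tilt 0.14 F [ 0.67 -0.41  0.51] M [0.08 0.04 0.05] op 59.5 t 4.0167
shift norm [-0.0008  0.0006  0.0005] turn norm 0.0002 dist 0.000827710925155453
```

View pics/w2.png

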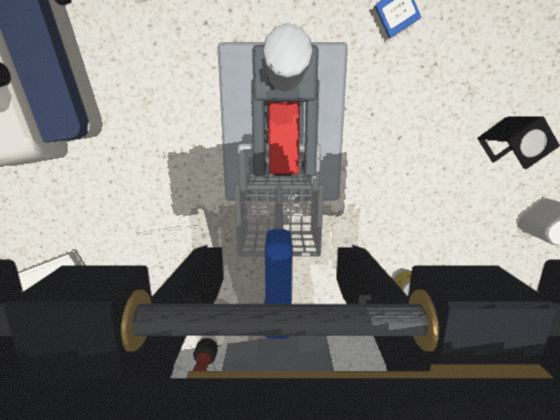

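View pics/s2.png

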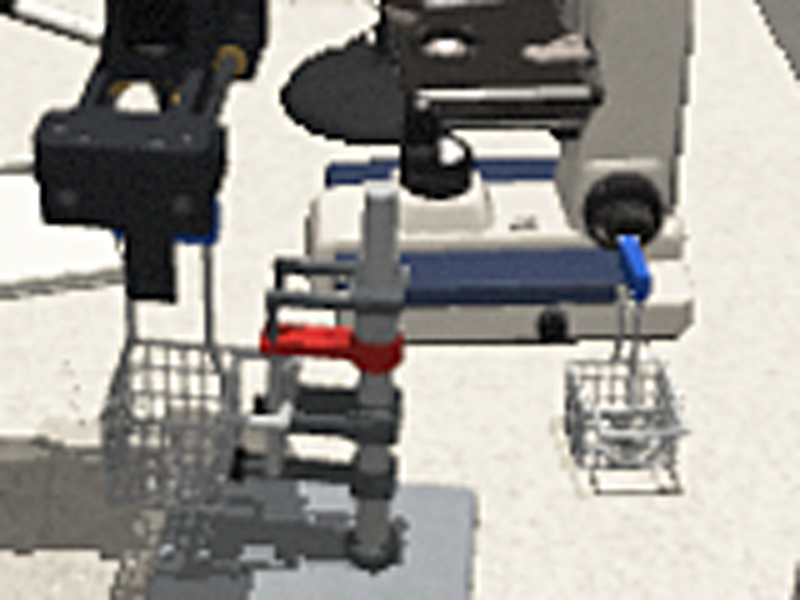

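Emit:
jog_arm([
  [[0,0,0],0],
  [[0,0,0],0],
  [[0,0,0],0],
  [[0,0,0],0],
  [[0,0,0],0],
  [[0,0,0],0],
  [[0,0,0],0],
  [[0,0,0],0],
  [[0,0,0],0],
  [[0,0,0],0],
], gripper=0, newtons=50)

```text
clock: 4.95
tool_pos: [0.524, -0.0799, 0.1932]
eef_rot: [0.997, -0.082, -0.0, -0.0]
contact_force: [-1.0, 0.8, -0.1]
opening: 0.125
```

```bash
python3 - <<'E'
from h import *
plan([.5242,-.0805,.194],-9.5)
im=snapshot('side');crop(im,'s3',270,190,350,270,8);save(im,'s3full')
# scale lines: seat origin estimate
import math
y=math.radians(-9.3);ex=np.array([math.cos(y),math.sin(y),0])
g=np.array([.5248,-.0805,0]); so=g+ex*.062
print('so',so)
for h in [0,.022,.03,.04,.05,.058]:
    P=so-ex*.016+np.array([0.0,0,.1+h]); P2=so-ex*.02+np.array([0,0,.1+h])
    rr,c=proj('side',P+np.array([-.014*math.sin(-y)*0,0,0])); r2,c2=proj('side',P2); print(h,'prong',(c-270)*8,(rr-190)*8,'keeper front',(c2-270)*8,(r2-190)*8)
E
```

```text
pos [ 0.524  -0.0799  0.1932] yaw -9.46 tilt 0.0 F [-1.01  0.82 -0.12] M [ 0.1   0.07 -0.03] op 11.0 t 4.95
shift norm [ 0.0004  0.0008 -0.0011] turn norm 0.0003 dist 0.0010593703967836058
so [ 0.58598505 -0.09051944  0.        ]
0 prong 196.5258736462606 549.6001001291834 keeper front 182.66409491280092 548.5203701848641
0.022 prong 196.2127326765226 486.43873201010274 keeper front 182.1913097308502 485.38576997535097
0.03 prong 196.09706409556293 463.1080709729672 keeper front 182.0166731741624 462.06522269638936
0.04 prong 195.95110043941986 433.6668125347933 keeper front 181.79629838215214 432.63690108025594
0.05 prong 195.8035829320179 403.91213815649803 keeper front 181.57357907597407 402.8954986604683
0.058 prong 195.68443340808153 379.87936164414305 keeper front 181.3936903311178 378.8735867600037
```

View pics/s3.png

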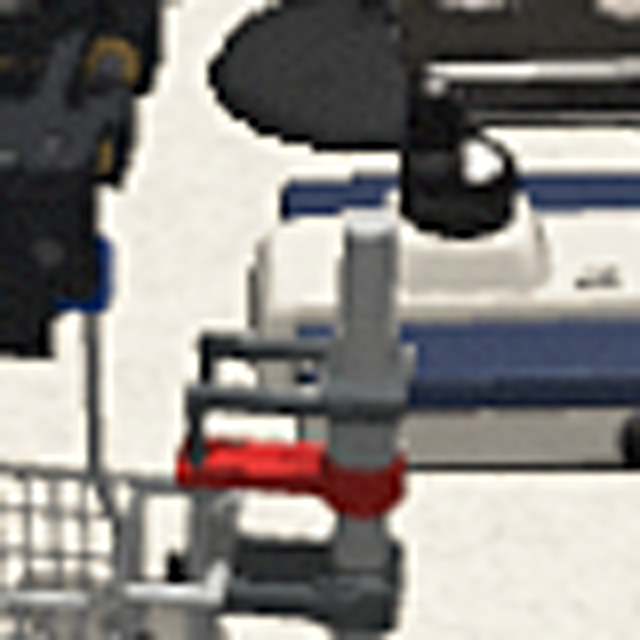

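```bash
cat >> h.py <<'E'
def favg(n=5):
    F=[];M=[];P=[];J=[]
    for i in range(n):
        im=snapshot('side');s=get_state();F.append(s['contact_force']);M.append(s['moment']);P.append(s['tool_pos'])
    R=Ro.from_quat(s['eef_rot']).as_matrix()
    print('F',np.round(np.mean(F,0),2),'sd',np.round(np.std(F,0),2),'Ftool',np.round(R.T@np.mean(F,0),2),'Mtool',np.round(R.T@np.mean(M,0),3),'P',np.round(np.mean(P,0),4),'t',round(s['clock'],2),'op',round(float(s['opening'])*88.1,1))
    return im
E
python3 -c "
from h import *
favg()"
```

```text
F [-0.14 -0.08 -0.19] sd [0.47 0.5  0.43] Ftool [-0.12  0.1   0.19] Mtool [ 0.114 -0.029 -0.032] P [ 0.524  -0.0799  0.1932] t 5.25 op 11.3
```

Emit:
jog_arm([
  [[0,0,-0.002],0],
  [[0,0,-0.005],0],
  [[0,0,-0.008],0],
  [[0,0,-0.011],0],
  [[0,0,-0.014],0],
  [[0,0,-0.017],0],
  [[0,0,-0.019],0],
  [[0,0,-0.02],0],
  [[0,0,-0.02],0],
  [[0,0,-0.02],0],
])

```text
clock: 6.08
tool_pos: [0.5239, -0.0799, 0.2083]
eef_rot: [0.997, -0.082, 0.0, 0.0]
contact_force: [0.5, 0.1, -0.0]
opening: 0.128
```

```bash
python3 -c "
from h import *
im=favg();crop(im,'s4',260,190,340,270,8)"
```

```text
F [ 0.2   0.38 -0.88] sd [0.48 0.34 0.35] Ftool [ 0.14 -0.41  0.88] Mtool [0.062 0.018 0.021] P [ 0.5239 -0.0799  0.2081] t 6.33 op 11.4
```

View pics/s4.png

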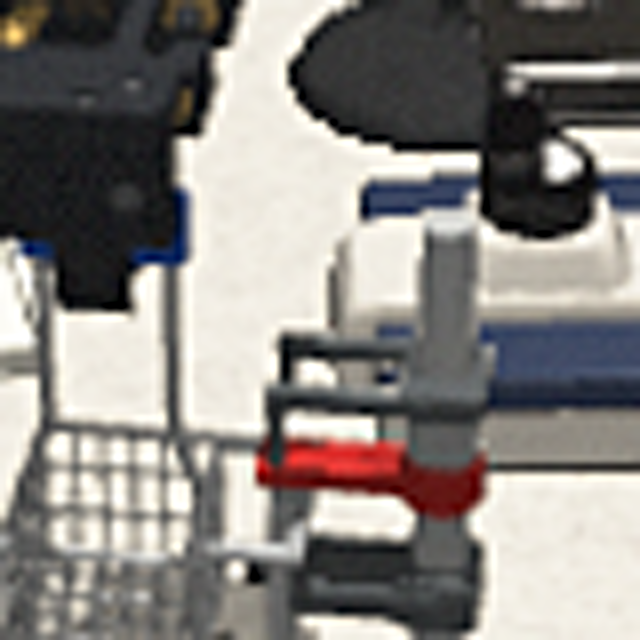

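Emit:
jog_arm([
  [[0,0,-0.002],0],
  [[0,0,-0.004],0],
  [[0,0,-0.0053],0],
  [[0,0,-0.0053],0],
  [[0,0,-0.0053],0],
])

```text
clock: 6.75
tool_pos: [0.5239, -0.08, 0.2123]
eef_rot: [0.997, -0.083, 0.0, 0.0]
contact_force: [0.2, 0.3, -0.4]
opening: 0.13
```

```bash
python3 -c "
from h import *
im=favg(8)"
```

```text
F [-0.09  0.01 -0.69] sd [0.44 0.36 0.56] Ftool [-0.09  0.    0.69] Mtool [ 0.048 -0.002 -0.014] P [ 0.5239 -0.08    0.2122] t 7.15 op 11.5
```

Emit:
jog_arm([
  [[0,0,-0.001],0],
  [[0,0,-0.002],0],
  [[0,0,-0.002],0],
  [[0,0,-0.002],0],
])

```text
clock: 7.48
tool_pos: [0.524, -0.08, 0.2137]
eef_rot: [0.997, -0.083, 0.0, 0.0]
contact_force: [-0.2, -0.3, -0.9]
opening: 0.128
```

```bash
python3 -c "
from h import *
im=favg(8)"
```

```text
F [ 0.1  -0.11 -0.7 ] sd [0.4  0.51 0.6 ] Ftool [0.12 0.09 0.7 ] Mtool [ 0.033 -0.016 -0.002] P [ 0.524  -0.08    0.2137] t 7.88 op 11.5
```

Emit:
jog_arm([
  [[0,0,-0.001],0],
  [[0,0,-0.002],0],
  [[0,0,-0.002],0],
  [[0,0,-0.002],0],
])

```text
clock: 8.22
tool_pos: [0.524, -0.08, 0.2152]
eef_rot: [0.997, -0.082, 0.0, 0.0]
contact_force: [-0.1, 0.3, -0.3]
opening: 0.126
```

```bash
python3 -c "
from h import *
im=favg(8);crop(im,'s5',260,190,340,270,8)"
```

```text
F [-0.17 -0.23 -0.48] sd [0.29 0.28 0.63] Ftool [-0.13  0.26  0.48] Mtool [ 0.02  -0.036 -0.003] P [ 0.524  -0.08    0.2152] t 8.62 op 11.2
```

View pics/s5.png

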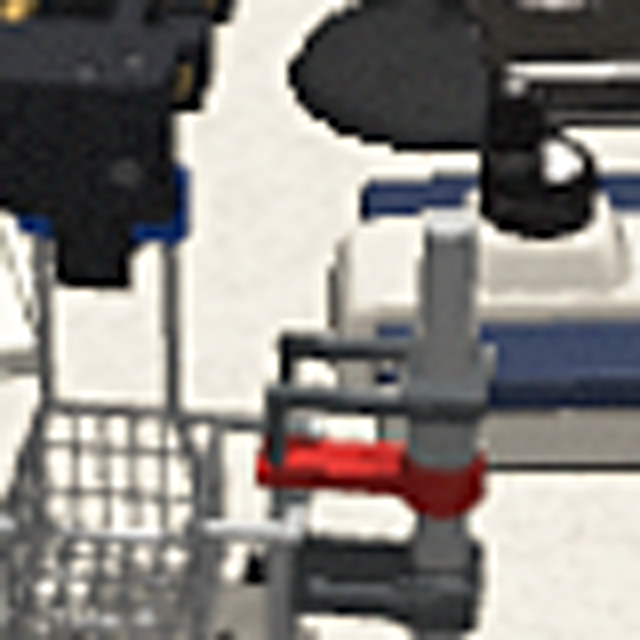

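Emit:
jog_arm([
  [[0,0,-0.001],0],
  [[0,0,-0.002],0],
  [[0,0,-0.002],0],
  [[0,0,-0.002],0],
])

```text
clock: 8.95
tool_pos: [0.524, -0.08, 0.2167]
eef_rot: [0.997, -0.082, 0.0, 0.0]
contact_force: [0.1, 0.0, -2.6]
opening: 0.131
```

```bash
python3 -c "
from h import *
im=favg(8)"
```

```text
F [ 1.19 -0.22 -1.99] sd [0.33 0.61 0.5 ] Ftool [1.21 0.02 1.99] Mtool [0.039 0.146 0.013] P [ 0.524  -0.08    0.2167] t 9.35 op 11.6
```

Emit:
jog_arm([
  [[0,0,-0.001],0],
  [[0,0,-0.002],0],
  [[0,0,-0.002],0],
  [[0,0,-0.002],0],
])

```text
clock: 9.68
tool_pos: [0.524, -0.08, 0.2182]
eef_rot: [0.997, -0.082, 0.0, 0.0]
contact_force: [1.5, -0.3, -2.3]
opening: 0.13
```

```bash
python3 -c "
from h import *
im=favg(8);crop(im,'s6',260,190,340,270,8)"
```

```text
F [ 1.35 -0.51 -3.31] sd [0.4 0.7 0.5] Ftool [1.41 0.28 3.31] Mtool [0.041 0.221 0.007] P [ 0.524  -0.08    0.2182] t 10.08 op 11.5
```

View pics/s6.png

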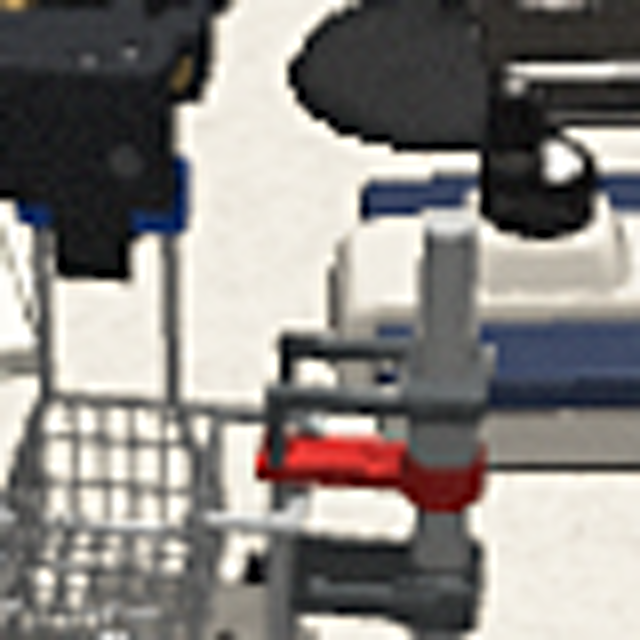

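Emit:
jog_arm([
  [[0.0013,0,-0.001],0],
  [[0.0013,0,-0.002],0],
  [[0.0013,0,-0.003],0],
  [[0.0013,0,-0.004],0],
  [[0.0013,0,-0.004],0],
  [[0.0013,0,-0.004],0],
])

```text
clock: 10.58
tool_pos: [0.5247, -0.0801, 0.2212]
eef_rot: [0.997, -0.082, -0.0, 0.0]
contact_force: [0.3, -0.9, -2.8]
opening: 0.127
```

```bash
python3 -c "
from h import *
im=favg(6)"
```

```text
F [ 0.11 -0.25 -3.18] sd [0.62 0.51 0.57] Ftool [0.15 0.22 3.18] Mtool [ 0.033 -0.082 -0.02 ] P [ 0.5248 -0.0801  0.2211] t 10.88 op 11.1
```

Emit:
jog_arm([
  [[0,0,-0.001],0],
  [[0,0,-0.002],0],
  [[0,0,-0.003],0],
  [[0,0,-0.004],0],
  [[0,0,-0.004],0],
  [[0,0,-0.004],0],
])

```text
clock: 11.38
tool_pos: [0.5249, -0.0801, 0.2242]
eef_rot: [0.997, -0.082, 0.0, 0.0]
contact_force: [0.2, -0.7, -3.1]
opening: 0.126
```

```bash
python3 -c "
from h import *
im=favg(6);crop(im,'s7',260,190,340,270,8);save(snapshot('wrist'),'w7')"
```

```text
F [ 0.23  0.21 -3.99] sd [0.6  0.32 0.27] Ftool [ 0.19 -0.25  3.99] Mtool [ 0.038 -0.121  0.002] P [ 0.5249 -0.0801  0.2242] t 11.68 op 11.2
```

View pics/s7.png

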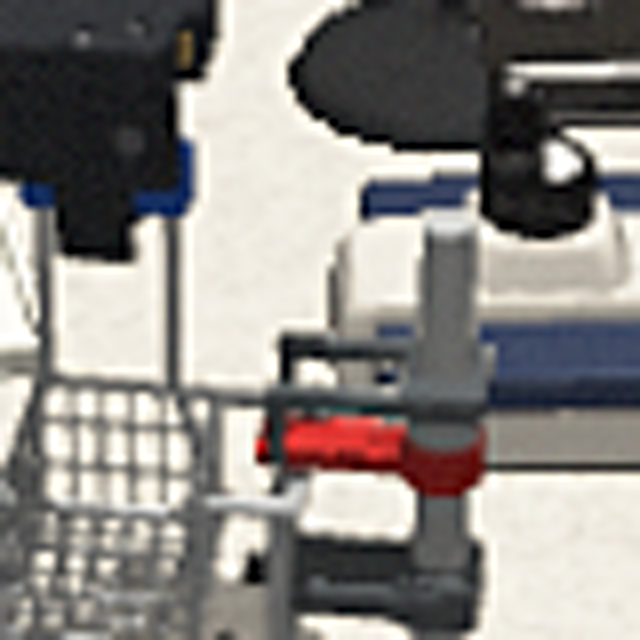

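View pics/w7.png

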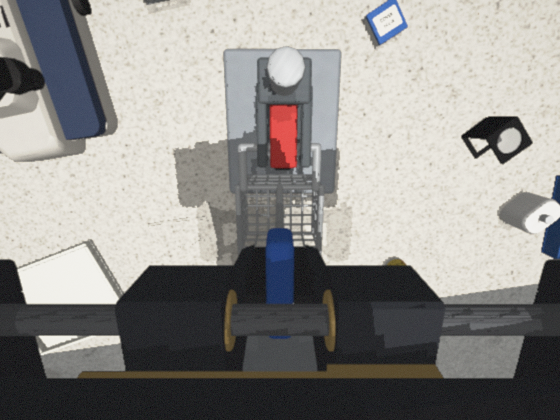

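```bash
python3 - <<'E'
import cv2,numpy as np
def L(n): return cv2.imread(f'pics/{n}.png')
def red(im): return np.clip(im[...,2].astype(float)-im[...,1].astype(float),0,255)
sl=np.s_[400:520,400:500]
ref=red(L('s4'))
for n in ['s5','s6','s7']:
    b=red(L(n))
    for name,(x0,x1) in dict(collar=(410,490),arm=(300,400)).items():
        A=ref[400:540,x0:x1].mean(1);B=b[400:540,x0:x1].mean(1);y=np.arange(140)
        print(n,name,'mm up',round(((A*y).sum()/A.sum()-(B*y).sum()/B.sum())/2.95,2))
# grey bail/grip/ basket: match template of basket rear bar end
def match(a,b,x0,y0,x1,y1,dy=80):
    T=a[y0:y1,x0:x1]; S=b[max(0,y0-dy):y1+20,max(0,x0-20):x1+20]
    r=cv2.matchTemplate(S,T,cv2.TM_CCOEFF_NORMED);_,m,_,p=cv2.minMaxLoc(r);return p[0]+max(0,x0-20)-x0,p[1]+max(0,y0-dy)-y0,round(m,2)
a=L('s5')
for n in ['s6','s7']:
    print(n,'finger',match(a,L(n),40,200,160,300),'bar',match(a,L(n),200,500,310,550),'bail low',match(a,L(n),30,380,110,440),match(a,L(n),150,380,230,440))
E
```

```text
s5 collar mm up 0.01
s5 arm mm up 0.03
s6 collar mm up 1.02
s6 arm mm up 1.37
s7 collar mm up 6.28
s7 arm mm up 6.69
s6 finger (0, -9, 0.99) bar (0, -8, 0.94) bail low (-1, -8, 0.96) (0, -8, 0.99)
s7 finger (2, -28, 0.98) bar (-1, -25, 0.81) bail low (-2, -26, 0.9) (0, -25, 0.98)
```

Emit:
jog_arm([
  [[0,0,-0.001],0],
  [[0,0,-0.002],0],
  [[0,0,-0.003],0],
  [[0,0,-0.003],0],
  [[0,0,-0.003],0],
])

```text
clock: 12.15
tool_pos: [0.5249, -0.0801, 0.2265]
eef_rot: [0.997, -0.083, 0.0, 0.0]
contact_force: [-0.3, -0.2, -3.9]
opening: 0.129
```

```bash
python3 - <<'E'
from h import *
im=favg(6);crop(im,'s8',260,190,340,270,8)
def L(n): return cv2.imread(f'pics/{n}.png')
def red(im): return np.clip(im[...,2].astype(float)-im[...,1].astype(float),0,255)
a,b=red(L('s4')),red(L('s8'));y=np.arange(160)
for x0,x1 in [(410,490),(300,400)]:
    A=a[380:540,x0:x1].mean(1);B=b[380:540,x0:x1].mean(1);print(((A*y).sum()/A.sum()-(B*y).sum()/B.sum())/3.0)
E
```

```text
F [ 0.32  0.29 -3.91] sd [0.64 0.76 0.43] Ftool [ 0.26 -0.34  3.91] Mtool [ 0.01  -0.104 -0.015] P [ 0.5249 -0.0801  0.2264] t 12.45 op 11.1
8.521421204432164
7.983574857390963
```

View pics/s8.png

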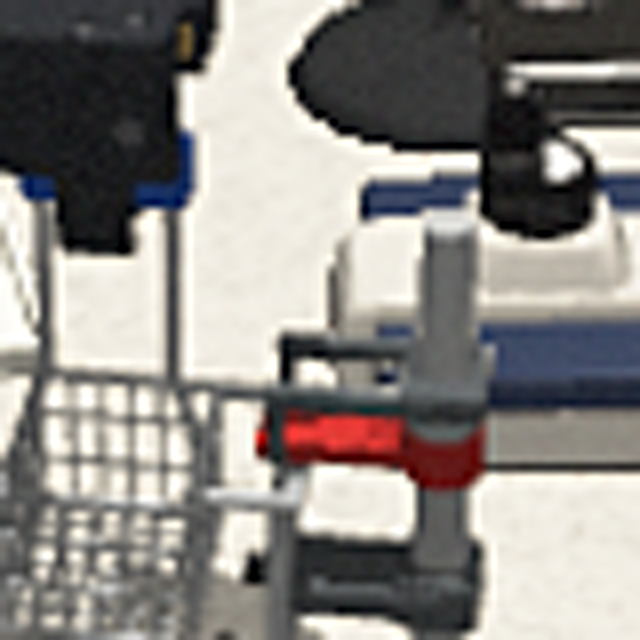

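Emit:
jog_arm([
  [[-0.003,0,0],0],
  [[-0.006,0,0],0],
  [[-0.009,0,0],0],
  [[-0.009,0,0],0],
  [[-0.009,0,0],0],
])

```text
clock: 12.87
tool_pos: [0.5183, -0.079, 0.2266]
eef_rot: [0.997, -0.082, 0.0, 0.0]
contact_force: [1.6, -0.4, -3.2]
opening: 0.132
```

```bash
python3 - <<'E'
from h import *
im=favg(5);crop(im,'s9',260,190,340,270,8)
E
```

```text
F [ 1.73 -0.38 -3.26] sd [0.29 0.48 0.43] Ftool [1.77 0.09 3.26] Mtool [ 0.075  0.31  -0.009] P [ 0.5184 -0.079   0.2265] t 13.12 op 11.4
```

View pics/s9.png

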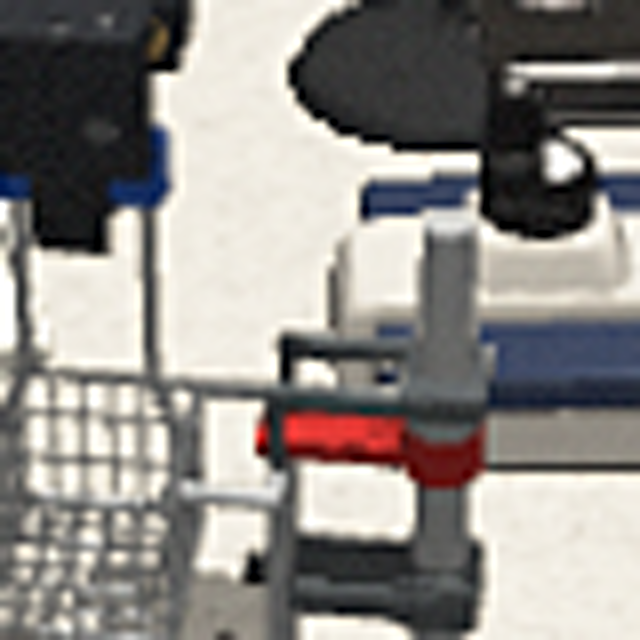

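Emit:
jog_arm([
  [[-0.002,0,0],0],
  [[-0.004,0,0],0],
  [[-0.006,0,0],0],
  [[-0.006,0,0],0],
  [[-0.006,0,0],0],
])

```text
clock: 13.53
tool_pos: [0.5136, -0.0783, 0.2264]
eef_rot: [0.997, -0.083, -0.0, 0.0]
contact_force: [1.3, -0.3, -4.2]
opening: 0.128
```

```bash
python3 - <<'E'
from h import *
im=favg(5);crop(im,'s10',260,190,340,270,8)
E
```

```text
F [ 1.77 -0.3  -3.88] sd [0.37 0.65 0.73] Ftool [1.8  0.   3.88] Mtool [ 0.042  0.232 -0.004] P [ 0.5136 -0.0783  0.2264] t 13.78 op 11.5
```

View pics/s10.png

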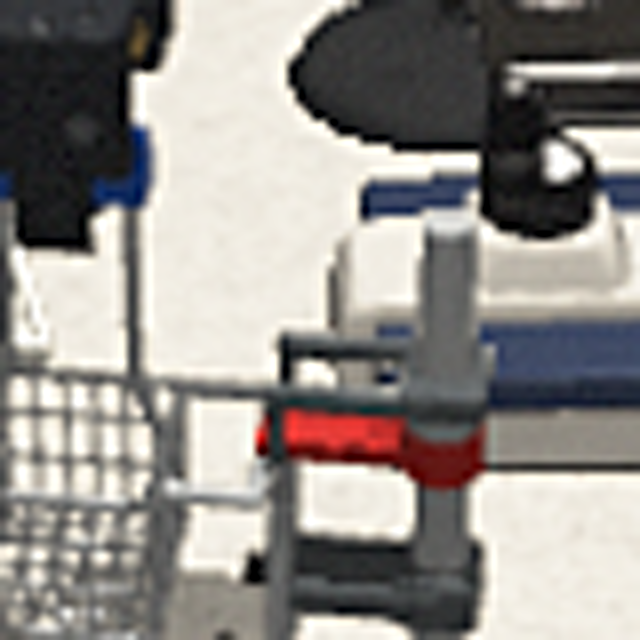

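Emit:
jog_arm([
  [[-0.003,0,0],0],
  [[-0.006,0,0],0],
  [[-0.009,0,0],0],
  [[-0.012,0,0],0],
  [[-0.015,0,0],0],
  [[-0.018,0,0],0],
  [[-0.024,0,0],0],
  [[-0.03,0,0],0],
  [[-0.04,0,0],0],
  [[-0.05,0,0],0],
  [[-0.053,0,0],0],
  [[-0.053,0,0],0],
])

```text
clock: 14.78
tool_pos: [0.4735, -0.0716, 0.2265]
eef_rot: [0.997, -0.082, -0.0, 0.0]
contact_force: [0.9, 0.4, 0.5]
opening: 0.132
```

```bash
python3 - <<'E'
from h import *
im=favg(4);save(im[130:330,170:370],'s11',3)
plan([.44,.0,.30],9.5)
E
```

```text
F [ 0.07 -0.09 -0.41] sd [0.12 0.1  0.39] Ftool [0.08 0.08 0.41] Mtool [0.058 0.008 0.008] P [ 0.4748 -0.0717  0.2265] t 14.98 op 11.6
pos [ 0.4751 -0.0718  0.2265] yaw -9.47 tilt 0.04 F [ 0.24 -0.06 -0.27] M [ 0.07 -0.03  0.02] op 11.6 t 14.9833
shift norm [-0.0618 -0.0867 -0.098 ] turn norm -0.1655 dist 0.10854057720814383
```

View pics/s11.png

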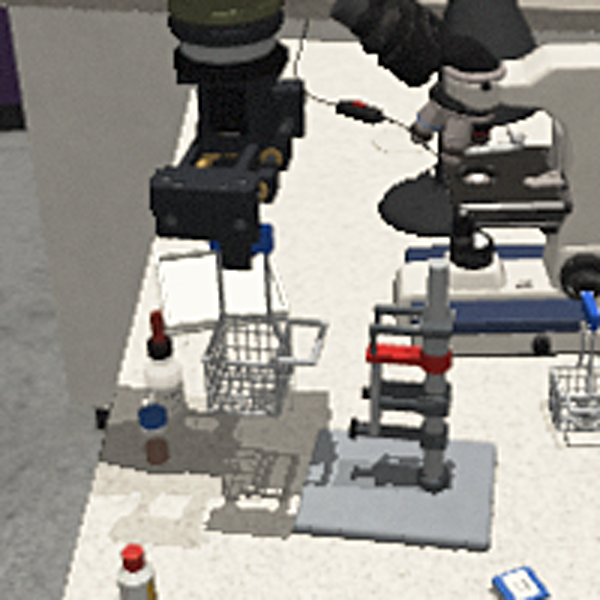

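```bash
python3 - <<'E'
from h import *
im=cv2.imread('pics/side0.png');cv2.imwrite('pics/tr_s.png',cv2.resize(im[200:250,210:280],None,fx=8,fy=8,interpolation=cv2.INTER_CUBIC))
im=cv2.imread('pics/top0.png');cv2.imwrite('pics/tr_t.png',cv2.resize(im[240:310,160:240],None,fx=8,fy=8,interpolation=cv2.INTER_CUBIC))
plan([.425,.21,.290],9.5)
E
```

```text
pos [ 0.4751 -0.0718  0.2265] yaw -9.47 tilt 0.04 F [ 0.24 -0.06 -0.27] M [ 0.07 -0.03  0.02] op 11.6 t 14.9833
shift norm [-0.1276 -0.3596 -0.0847] turn norm -0.1655 dist 0.2931403571045666
```

View pics/tr_s.png

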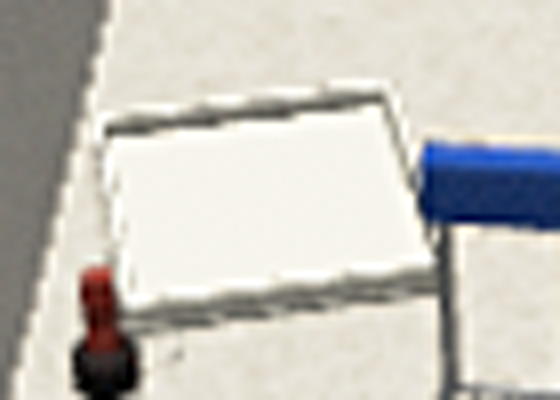

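View pics/tr_t.png

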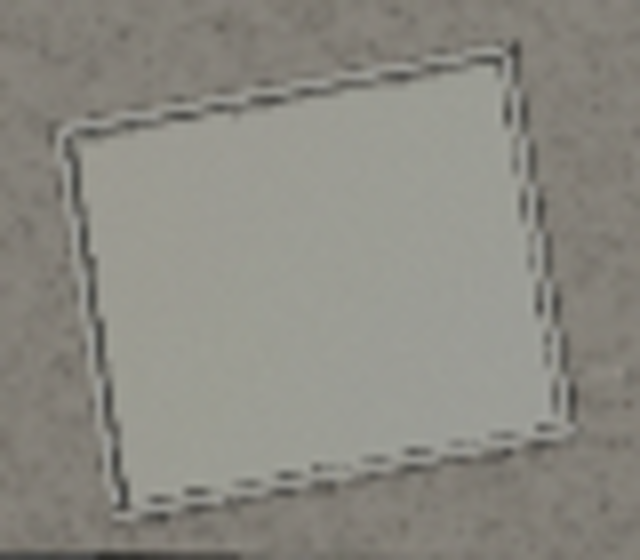

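```bash
python3 - <<'E'
from h import *
for nm,off,C in [('top',(160,240),[(60,130),(512,47),(570,430),(122,516)]),('side',(210,200),[(105,122),(385,85),(438,272),(118,308)])]:
    P=np.array([at_z(nm,off[1]+v/8,off[0]+u/8,.014)[:2] for u,v in C]);print(nm,np.round(P,3).tolist(),P.mean(0),[round(np.linalg.norm(P[i]-P[i-1]),3) for i in range(4)],np.degrees(np.arctan2(*(P[1]-P[2])[::-1])),np.degrees(np.arctan2(*(P[0]-P[3])[::-1])),np.degrees(np.arctan2(*(P[1]-P[0])[::-1])))
E
```

```text
top [[0.465, 0.29], [0.492, 0.155], [0.379, 0.134], [0.351, 0.265]] [0.42170962 0.21100632] [np.float64(0.116), np.float64(0.138), np.float64(0.116), np.float64(0.134)] 10.730206406361068 12.40203081044514 -78.37701373378809
side [[0.356, 0.265], [0.466, 0.29], [0.491, 0.151], [0.377, 0.132]] [0.42250864 0.20948124] [np.float64(0.135), np.float64(0.112), np.float64(0.141), np.float64(0.116)] 100.44559766966664 98.88108933410598 12.949825443686247
```

Emit:
jog_arm([
  [[0,0,-0.02],0],
  [[0,0,-0.045],0],
  [[0,0,-0.07],0],
  [[0,0,-0.085],0],
  [[-0.01,-0.03,-0.087],-0.015],
  [[-0.02,-0.06,-0.087],-0.03],
  [[-0.032,-0.09,-0.087],-0.045],
  [[-0.043,-0.12,-0.087],-0.06],
  [[-0.053,-0.15,-0.087],-0.075],
  [[-0.064,-0.18,-0.087],-0.09],
  [[-0.075,-0.21,-0.087],-0.105],
  [[-0.085,-0.24,-0.087],-0.12],
  [[-0.096,-0.27,-0.087],-0.135],
  [[-0.107,-0.3,-0.087],-0.15],
  [[-0.117,-0.33,-0.087],-0.165],
  [[-0.125,-0.35,-0.087],-0.175],
  [[-0.131,-0.36,-0.087],-0.179],
  [[-0.131,-0.36,-0.087],-0.179],
  [[-0.131,-0.36,-0.087],-0.179],
  [[-0.131,-0.36,-0.087],-0.179],
])

```text
clock: 16.65
tool_pos: [0.4224, 0.2092, 0.2916]
eef_rot: [0.995, 0.095, -0.0, 0.001]
contact_force: [-0.4, 0.3, -0.9]
opening: 0.122
```

```bash
python3 - <<'E'
from h import *
im=favg(4);save(im[120:320,140:340],'s12',3);save(snapshot('wrist'),'w12');im=snapshot('top');save(im[180:330,130:330],'t12',4)
plan([.422,.210,.147],11)
E
```

```text
F [ 0.01 -0.18 -0.54] sd [0.43 0.47 0.15] Ftool [-0.02  0.18  0.54] Mtool [ 0.017 -0.009 -0.017] P [0.4225 0.2094 0.2916] t 16.85 op 11.4
pos [0.4223 0.2102 0.2917] yaw 10.98 tilt 0.02 F [-0.89  1.09 -1.25] M [ 0.06 -0.01  0.02] op 11.2 t 16.95
shift norm [-5.000e-04  1.000e-04  1.929e-01] turn norm -0.0002 dist 0.14470270885347541
```

View pics/s12.png

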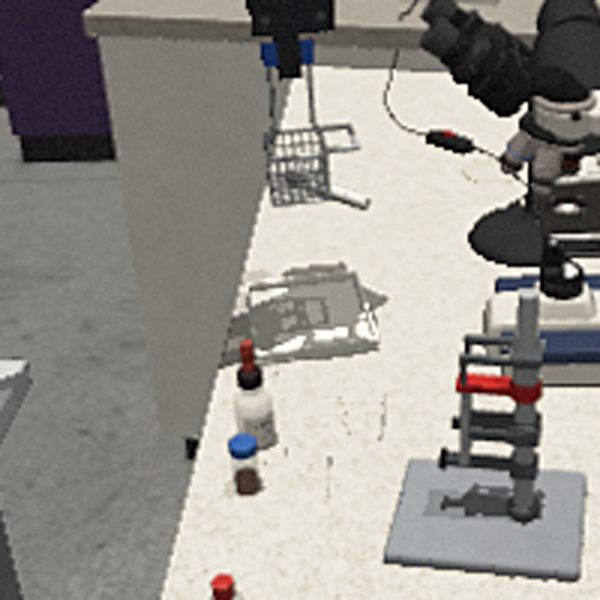

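View pics/w12.png

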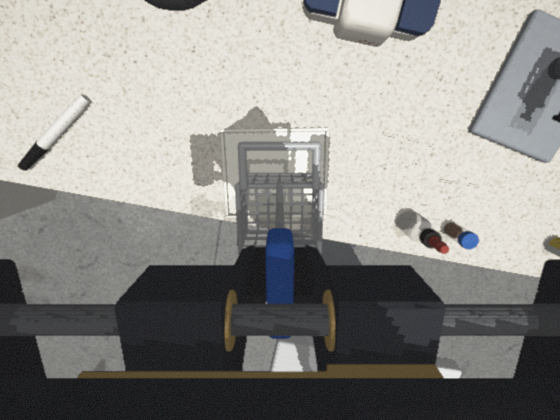

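```bash
python3 - <<'E'
from h import *
s=get_state()
a,b=wz(131,222,.014,s),wz(129,328,.014,s);print(a,b,np.linalg.norm(a-b),(a+b)/2)
m=(a+b)/2; y=np.radians(11); print('center',m-np.array([np.cos(y),np.sin(y),0])*.06, 'yaw',np.degrees(np.arctan2(a[1]-b[1],a[0]-b[0]))-90)
E
```

```text
[0.4654439  0.29328108 0.014     ] [0.49362481 0.16026582 0.014     ] 0.13596772188180586 [0.47953436 0.22677345 0.014     ]
center [0.42063673 0.21532491 0.014     ] yaw 11.961932002584518
```

Emit:
jog_arm([
  [[0,-0.003,0.02],0],
  [[0,-0.003,0.045],0],
  [[0,-0.003,0.07],0],
  [[0,-0.003,0.095],0],
  [[0,-0.003,0.12],0],
  [[0,-0.003,0.14],0],
  [[0,-0.003,0.155],0],
  [[0,-0.003,0.167],0],
  [[0,-0.003,0.176],0],
  [[0,-0.003,0.182],0],
  [[0,-0.003,0.186],0],
  [[0,-0.003,0.186],0],
  [[0,-0.003,0.186],0],
])

```text
clock: 18.03
tool_pos: [0.4219, 0.2131, 0.1524]
eef_rot: [0.995, 0.096, 0.0, -0.0]
contact_force: [-0.2, -1.5, -0.5]
opening: 0.127
```

```bash
python3 - <<'E'
from h import *
im=favg(6);crop(im,'s13',200,170,300,245,8)
E
```

```text
F [ 0.08 -0.28 -0.61] sd [0.26 0.46 0.31] Ftool [0.03 0.29 0.61] Mtool [ 0.002 -0.006 -0.002] P [0.4219 0.2131 0.1526] t 18.33 op 11.4
```

View pics/s13.png

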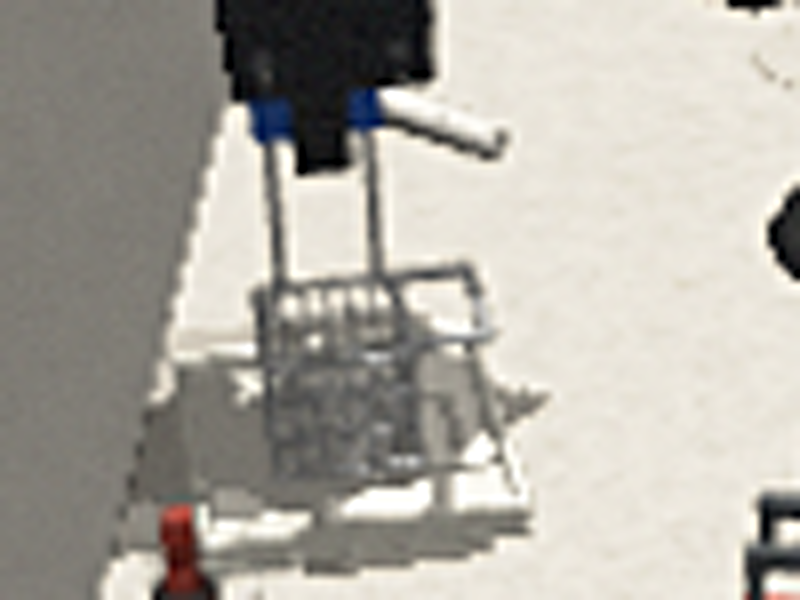

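Emit:
jog_arm([
  [[0,0,0.003],0],
  [[0,0,0.006],0],
  [[0,0,0.008],0],
  [[0,0,0.008],0],
  [[0,0,0.008],0],
])

```text
clock: 18.75
tool_pos: [0.4216, 0.2129, 0.146]
eef_rot: [0.995, 0.096, -0.0, 0.0]
contact_force: [1.0, -0.1, -0.8]
opening: 0.126
```

```bash
python3 -c "
from h import *
im=favg(6)"
```

```text
F [ 0.16 -0.2  -0.8 ] sd [0.67 0.34 0.29] Ftool [0.12 0.22 0.8 ] Mtool [0.004 0.003 0.016] P [0.4217 0.213  0.1462] t 19.05 op 11.1
```

Emit:
jog_arm([
  [[0,0,0.001],0],
  [[0,0,0.002],0],
  [[0,0,0.002],0],
  [[0,0,0.002],0],
])

```text
clock: 19.38
tool_pos: [0.4216, 0.2129, 0.1446]
eef_rot: [0.995, 0.096, -0.0, 0.0]
contact_force: [0.6, 0.5, -0.2]
opening: 0.129
```

```bash
python3 -c "
from h import *
im=favg(6)"
```

```text
F [ 0.19  0.33 -0.69] sd [0.24 0.42 0.35] Ftool [ 0.25 -0.29  0.69] Mtool [ 0.024 -0.    -0.005] P [0.4217 0.2129 0.1447] t 19.68 op 11.2
```

Emit:
jog_arm([
  [[0,0,0.001],0],
  [[0,0,0.001],0],
  [[0,0,0.001],0],
])

```text
clock: 19.93
tool_pos: [0.4218, 0.2132, 0.1442]
eef_rot: [0.995, 0.096, 0.0, -0.0]
contact_force: [-0.1, 0.7, 3.4]
opening: 0.129
```

```bash
python3 -c "
from h import *
im=favg(6)"
```

```text
F [-1.29  0.57  4.65] sd [0.23 0.6  0.36] Ftool [-1.16 -0.81 -4.65] Mtool [ 0.113 -0.151 -0.006] P [0.4218 0.2132 0.1442] t 20.23 op 11.1
```

Emit:
jog_arm([
  [[0,0,0.001],0],
  [[0,0,0.001],0],
  [[0,0,0.001],0],
])

```text
clock: 20.48
tool_pos: [0.4218, 0.2132, 0.1441]
eef_rot: [0.995, 0.096, 0.001, -0.0]
contact_force: [-3.0, 0.1, 14.2]
opening: 0.131
```

```bash
python3 -c "
from h import *
im=favg(6)"
```

```text
F [-2.02  0.08 14.14] sd [0.69 0.41 0.34] Ftool [ -1.95  -0.47 -14.15] Mtool [ 0.044 -0.44   0.014] P [0.4218 0.2132 0.1441] t 20.78 op 11.3
```

Emit:
jog_arm([
  [[0,0,-0.001],0],
  [[0,0,-0.0012],0],
  [[0,0,-0.0012],0],
])

```text
clock: 21.03
tool_pos: [0.4218, 0.2132, 0.1442]
eef_rot: [0.995, 0.096, 0.0, -0.0]
contact_force: [0.2, -0.1, 5.4]
opening: 0.131
```

```bash
python3 -c "
from h import *
im=favg(5);crop(im,'s14',200,170,300,245,8)"
```

```text
F [-0.4   0.82  5.55] sd [0.45 0.68 0.63] Ftool [-0.23 -0.88 -5.55] Mtool [ 0.117 -0.137 -0.007] P [0.4218 0.2132 0.1442] t 21.28 op 11.2
```

View pics/s14.png

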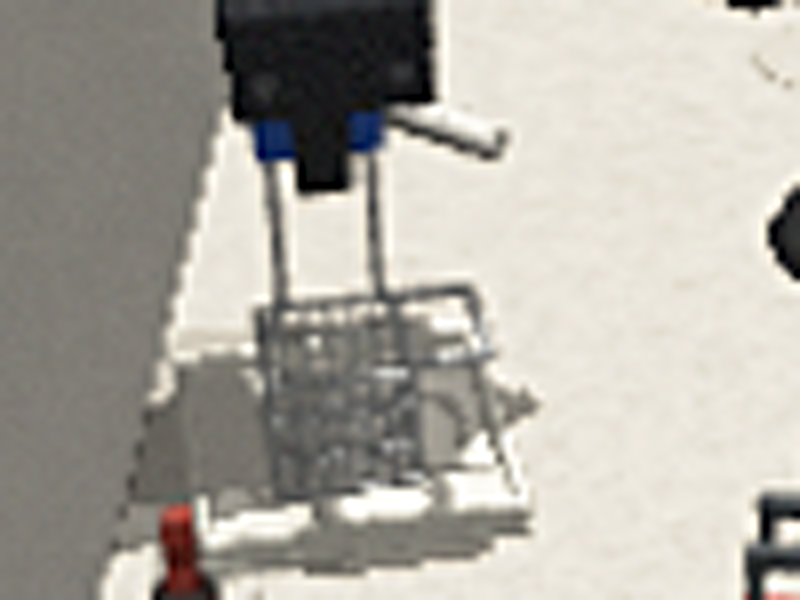

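The basket stands on the tray floor, inside the walls, and pushes up with about 5.5 N. I'll let go now and then rise.

Emit:
jog_arm([
  [[0,0,0],0],
  [[0,0,0],0],
  [[0,0,0],0],
  [[0,0,0],0],
  [[0,0,0],0],
  [[0,0,0],0],
  [[0,0,0],0],
  [[0,0,0],0],
], gripper=60)

```text
clock: 21.95
tool_pos: [0.4217, 0.2129, 0.144]
eef_rot: [0.995, 0.096, -0.0, 0.0]
contact_force: [0.2, -0.4, -0.0]
opening: 0.677
```

Emit:
jog_arm([
  [[0,0,-0.01],0],
  [[0,0,-0.03],0],
  [[0,0,-0.06],0],
  [[0,0,-0.1],0],
  [[0,0,-0.14],0],
  [[0,0,-0.18],0],
  [[0,0,-0.2],0],
  [[0,0,-0.2],0],
  [[0,0,-0.2],0],
  [[0,0,-0.2],0],
])

```text
clock: 22.78
tool_pos: [0.4211, 0.2125, 0.2935]
eef_rot: [0.995, 0.096, -0.001, 0.0]
contact_force: [-1.3, -0.0, -0.5]
opening: 0.681
```

```bash
python3 - <<'E'
from h import *
im=favg(4);save(im[130:330,170:370],'s15',3);save(snapshot('wrist'),'w15')
xs,s=None,get_state()
print([ (m['pixel'],m['p'],at_z('side',*m['pixel'],.004)) for m in mark_of('basket','side')])
E
```

```text
F [-0.44 -0.22 -0.45] sd [0.35 0.44 0.46] Ftool [-0.47  0.14  0.45] Mtool [ 0.009 -0.046 -0.002] P [0.421  0.2125 0.293 ] t 22.98 op 59.9
[([265.4, 360.5], 0.81, array([0.74512133, 0.00728824, 0.004     ])), ([225.6, 240.7], 0.67, array([0.41504213, 0.21675343, 0.004     ])), ([208.6, 262.0], 0.64, array([0.47650578, 0.32056864, 0.004     ]))]
```

View pics/s15.png

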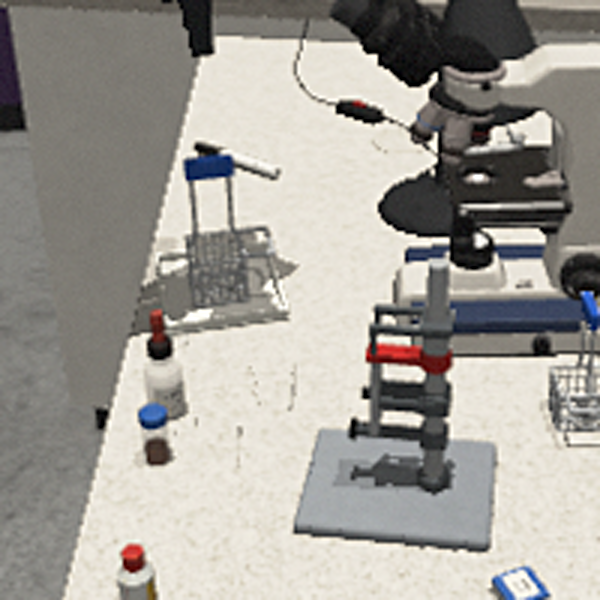

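View pics/w15.png

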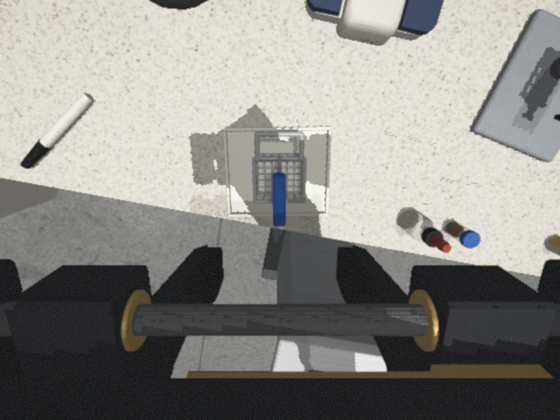

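The basket stands upright and centred in the tray at wrist (278,170). The bottles are where they were, the keeper is shut and the gripper is clear. Handing in.

```bash
python3 -c "
from h import *
print(workorder.finish_job(),get_state()['clock'])"
```

```text
the job is handed in; nothing more can be done
the job is handed in; nothing more can be done
```

The basket is standing flat in the drip tray, and I handed the job in after about 23 s of the 72 s allowed.

- **Lifting off the hook:** I pinched the blue grip at 50 N and lifted in small steps. The bar met the keeper at about 23 mm of lift. I raised the keeper about 8.3 mm, measured in the side picture, which is mid-window for the 6–11 mm it needs.
- **Drawing out:** I pulled the basket straight out along the stand's -x. The largest force I read at the wrist while it was at the stand was about 4 N. The basket stayed level as far as the pictures show.
- **Placing:** I lowered it into the tray until it touched the floor. The last small step down pushed it onto the floor with about 14 N, so I eased back to about 5.5 N before letting go.
- **Last checks:** The side and wrist pictures show the basket upright and centred inside the tray walls, the keeper shut, the bottles where they were and the gripper clear, about 15 cm above the release height.
- **Disagreements:** Two estimates of the tray's centre differed by about 5 mm in y, so I aimed between them, well within the room available. The side network's tray point was further off, by about 20 mm, and I did not use it. After the release, the same network also reported a few false basket points, which I ignored.

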